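# Unstack the colour-coded food containers onto their preparation trays

### The job

Set out the prepared food: take the stack of containers apart and stand each container, lid up, in the middle of the tray of its own colour; the yellow one, left by mistake in the red tray, goes to the yellow tray. Keep every container upright all the while, and do not shift the kitchen timer or the salt shaker; mind the tap over the sink in the middle and the cabinets above the back of the worktop.

Things in the scene. Friction and masses are not known exactly. Their poses are not given: they have to be found in the camera images.
- pot_red_centre (a point): centre (half-way up, on the axis) of the red container: a round upright food container, white body with a flat red lid, 40 mm diameter, 36 mm high over all (straight side that can be gripped at any height and yaw), loose, z axis up; at the start the top one of the stack of three. The container below is wider, so fingertips must stay higher than this container's underside (18 mm below this point).
- pot_green_centre (a point): centre (half-way up, on the axis) of the green container: a round upright food container, white body with a flat green lid, 52 mm diameter, 36 mm high over all (straight side that can be gripped at any height and yaw), loose, z axis up; at the start the middle one of the stack. The container below is wider, so fingertips must stay higher than this container's underside (18 mm below this point).
- pot_blue_centre (a point): centre (half-way up, on the axis) of the blue container: a round upright food container, white body with a flat blue lid, 64 mm diameter, 36 mm high over all (straight side that can be gripped at any height and yaw), loose, z axis up; at the start the bottom one of the stack, on the worktop. 
- pot_yellow_centre (a point): centre (half-way up, on the axis) of the yellow container: a round upright food container, white body with a flat yellow lid, 52 mm diameter, 36 mm high over all (straight side that can be gripped at any height and yaw), loose, z axis up; at the start it stands alone, wrongly, in the red tray. 
- tray_red_floor (a point): centre of the floor of the red tray: a shallow round red tray with a small tab, fixed to the worktop, 96 mm outer diameter, flat floor 3 mm above the worktop and about 82 mm wide, rim 8 mm above the worktop; this point lies on the floor's upper face, z axis up
- tray_green_floor (a point): centre of the floor of the green tray: a shallow round green tray with a small tab, fixed to the worktop, 96 mm outer diameter, flat floor 3 mm above the worktop and about 82 mm wide, rim 8 mm above the worktop; this point lies on the floor's upper face, z axis up
- tray_blue_floor (a point): centre of the floor of the blue tray: a shallow round blue tray with a small tab, fixed to the worktop, 96 mm outer diameter, flat floor 3 mm above the worktop and about 82 mm wide, rim 8 mm above the worktop; this point lies on the floor's upper face, z axis up
- tray_yellow_floor (a point): centre of the floor of the yellow tray: a shallow round yellow tray with a small tab, fixed to the worktop, 96 mm outer diameter, flat floor 3 mm above the worktop and about 82 mm wide, rim 8 mm above the worktop; this point lies on the floor's upper face, z axis up
- timer: bystander: round kitchen timer, white base and dark dial, 66 mm diameter, 48 mm high, loose; origin at the centre of its underside. Leave it where it is
- salt_shaker: bystander: clear salt shaker with grey cap, 44 mm diameter, 90 mm high, loose; origin at the centre of its underside. Leave it where it is
Not all that is in view belongs to the job. Of the things that look like the part that bears tray_yellow_floor, the larger one is meant.

How it is judged (in metres and radians):
At the end, for the whole second after the job is handed in: Each of the four containers stands upright (within 0.08 rad) and at rest on the floor of the tray of its own colour, its axis within 15 mm of the tray's centre (horizontal distance between pot_red_centre and tray_red_floor below 0.015 m and z of pot_red_centre in the frame of tray_red_floor between 0.014 and 0.022 m and angle between each of pot_red_centre, pot_green_centre, pot_blue_centre, pot_yellow_centre's own z axis and vertical below 0.08 rad and linear speed of each of pot_red, pot_green, pot_blue, pot_yellow below 0.01 m/s and horizontal distance between pot_green_centre and tray_green_floor below 0.015 m and z of pot_green_centre in the frame of tray_green_floor between 0.014 and 0.022 m and horizontal distance between pot_blue_centre and tray_blue_floor below 0.015 m and z of pot_blue_centre in the frame of tray_blue_floor between 0.014 and 0.022 m and horizontal distance between pot_yellow_centre and tray_yellow_floor below 0.015 m and z of pot_yellow_centre in the frame of tray_yellow_floor between 0.014 and 0.022 m); the robot touches nothing.
It fails at once if a container is tipped by more than about 35 degrees (angle between any of pot_red_centre, pot_green_centre, pot_blue_centre, pot_yellow_centre's own z axis and vertical above 0.6 rad).
It fails at once if the kitchen timer is moved by more than 20 mm (distance of timer from where it was at the start of the episode above 0.02 m).
It fails at once if the salt shaker is moved by more than 20 mm (distance of salt_shaker from where it was at the start of the episode above 0.02 m).
It also fails if it takes over 99 s, if anything falls off the work surface, if the arm or the gripper's body presses on something with over 40 N, if the wrist force passes 120 N, or if a joint passes its speed limit or range.

### The arm

A 6-joint arm with a two-finger parallel gripper is mounted at the origin on a cart in front of the work surface, level with it; the furniture and walls round the work are solid. World frame = base frame: x ahead of the robot, y to its left, z up, the work surface at z = 0. Lengths are in mm, angles in rad, forces in N, time in s.
With the tool pointing down it reaches from about 200 to 875 mm from the base axis. Payload 3.4 kg.
Tool frame: the origin (TCP) lies between the finger pads; the fingertips stand manip.tcp_to_tips ahead of it and the grasp point (between the pads) lies 3 mm ahead of it (manip.tcp_to_tips is the distance from the TCP to the fingertips, in mm); z points along the fingers, y is the line along which they close (so a half turn about z gives the same grasp; the last joint's range is limited). The gripper opens to 94 mm and grips with 3 to 60 N. Pads are 16 mm wide; open, the fingers measure 119 mm over their backs; the gripper's body (75 mm by 177 mm) begins 78 mm behind the grasp point.
Start: joints at [1.058, 0.276, 1.505, -0, 1.361, -0.121], TCP at [219.585, 531.456, 227.493] pointing down, gripper open.
Joint ranges: [-2.89, 2.89], [-0.75, 2.08], [0.22, 2.7], [-1.18, 4.32], [0.11, 2.71], [-2.7, 2.7]. Speed limits (rad/s): [2.57, 2.57, 3.14, 3.14, 3.14, 3.14].

### API

Orientations are given as a rotation vector (axis times angle).
In Python, from plant import manip, solver, readout, imaging gives the robot as it stands. Calls block until the motion is done:
- manip.goto(position, orientation): joint-space move of the TCP to a pose.
- manip.move_l(position, rotation=None, max_speed=150): straight line of the TCP; rotation=None keeps the orientation; max_speed is the mean speed in mm/s.
- manip.movej(angles): joint-space move.
- manip.grip(opening, squeeze=None): finger opening in mm; squeeze is the grip in N (None keeps the last); returns when the fingers have stopped.
- manip.wait(seconds).
- solver.inverse_kinematics(position, orientation): joint angles nearest the present ones, or None.
- readout.get_obs(): the state.
- imaging.snapshot(name): name is "scene" or "top" or "wrist"; returns (picture, depth): 420x560x3 uint8, red, green, blue; 420x560 float32, mm along the optical axis (not along the pixel's ray), 0 where there is no reading.
- imaging.camera_info(name): a dict with "fov_y" (degrees; the focal length in pixels is half the picture's height over the tangent of half this angle, whatever the lens; pixels are square), "cx", "cy" (the principal point, pixels), "world_to_cam" (4x4, takes a point from world to camera coordinates); the wrist camera has in their place "mount" (4x4, takes a point from camera to tool coordinates, whose origin is the TCP and whose axes are the flange's). Camera axes: x right, y down, z forward; pixel columns grow to the right and rows downward; lengths in mm; the calibration is good to about 2 mm. A picture is of the moment at which its call begins: read the wrist's pose just before it. camera_info takes no time and is no camera call.
A pose or a line that the arm cannot do raises manip.IKError and nothing moves.
- manip.sign_off(): hands the job in; it is judged then, once.
The state is a dict: "time": time; "joints": joint angles; "joint_velocities": joint speeds; "tau": joint torques, N m; "position": TCP position; "orientation": TCP orientation; "contact_force": force on the tool from outside, world axes, zero at the start; "torque": the same for the moment, N m; "grip_width": finger opening in mm; "finger_force": force on a finger pad.
Only numpy, scipy, OpenCV 4.12 (cv2) and the standard library are available. Lean on these libraries where they do the work, as an engineer would, in place of code of your own. Each camera call takes 0.05 s, during which the arm holds its last target. There are 200 camera calls.

## Working session

There is one attempt and no reset: what is moved stays moved. The work goes in short steps, each a Python script; the robot and the scene stay as the last script left them, time stands still between calls to the robot, and variables do not carry over. Pictures are saved under pics/ and viewed, at most 14 in all, crops included, and the job is handed in when it is done.

```bash
mkdir -p pics; ls
python3 - <<'E'
from plant import manip, solver, readout, imaging
import cv2
for n in ("scene","top"):
    p,d=imaging.snapshot(n); cv2.imwrite(f"pics/{n}0.png",p[:,:,::-1]); c=imaging.camera_info(n); print(n,c, (d>0).mean())
o=readout.get_obs(); print(o["time"],o["position"],o["orientation"],o["contact_force"],manip.tcp_to_tips,imaging.camera_info("wrist"))
E
```

```text
pics
scene {'fov_y': 55.39880030879278, 'cx': 278.44161728692, 'cy': 217.70023496180175, 'world_to_cam': array([[ 5.55473630e-01, -8.31487557e-01,  8.80285136e-03,
        -3.05828206e+02],
       [-5.95342733e-01, -4.05063721e-01, -6.93895102e-01,
         3.36637761e+02],
       [ 5.80530858e-01,  3.80199717e-01, -7.20022290e-01,
         9.13037144e+02],
       [ 0.00000000e+00,  0.00000000e+00,  0.00000000e+00,
         1.00000000e+00]])} 0.9959311224489796
top {'fov_y': 57.24653733523992, 'cx': 280.72745376816425, 'cy': 206.50506093370498, 'world_to_cam': array([[-2.63162050e-02, -9.99648380e-01,  3.25183169e-03,
        -3.99457182e+01],
       [-9.82129729e-01,  2.52483257e-02, -1.86503935e-01,
         5.19899008e+02],
       [ 1.86356254e-01, -8.10179636e-03, -9.82448832e-01,
         1.27954003e+03],
       [ 0.00000000e+00,  0.00000000e+00,  0.00000000e+00,
         1.00000000e+00]])} 0.9959438775510204
0.1 [219.35314845 531.02110348 226.7264001 ] [-6.11462999e-01 -3.08102063e+00  2.36074214e-03] [ 0.65767203  0.4524918  -0.64698433] 22.0 {'fov_y': 69.1048861511781, 'cx': 279.00665948741226, 'cy': 216.24918947250526, 'mount': array([[-5.29826355e-04, -9.59604454e-01, -2.81352114e-01,
         8.18419677e+01],
       [ 9.99999795e-01, -4.07586647e-04, -4.92991800e-04,
         3.30004463e-01],
       [ 3.58401762e-04, -2.81352317e-01,  9.59604473e-01,
        -1.57704173e+02],
       [ 0.00000000e+00,  0.00000000e+00,  0.00000000e+00,
         1.00000000e+00]])}
```

View pics/scene0.png

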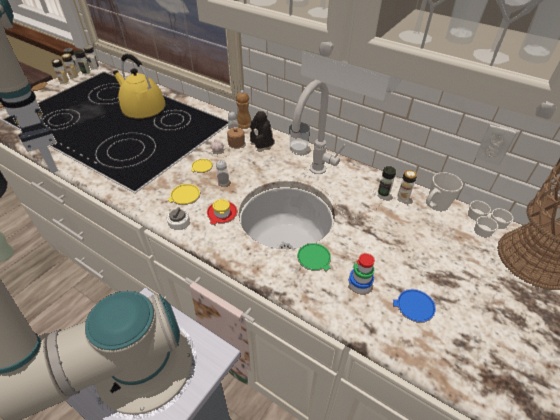

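View pics/top0.png

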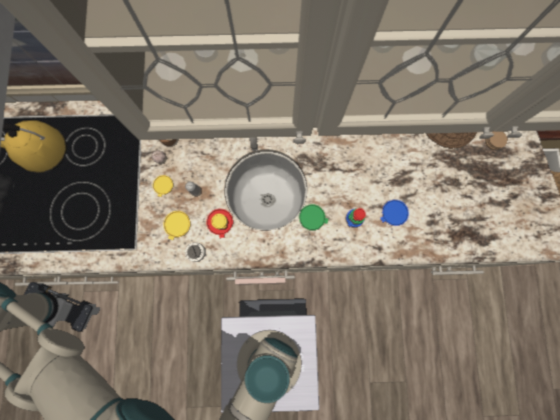

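The two views show:
- **Trays (top view):** yellow, large, at (177,224), with a small decoy at (163,185). Red at (220,222) with the yellow pot in it, green at (312,217), blue at (396,212).
- **Stack:** at about (357,215).
- **Bystanders:** timer at (196,252), salt shaker at (194,188). The sink and tap sit between the two groups.

```bash
cat > h.py <<'E'
from plant import manip, solver, readout, imaging
import cv2, numpy as np
from scipy.spatial.transform import Rotation as R
HUE={'red':(172,8),'green':(45,85),'blue':(98,125),'yellow':(22,34)}
def cam(name):
    i=imaging.camera_info(name); f=210/np.tan(np.radians(i['fov_y'])/2)
    if name=='wrist':
        o=readout.get_obs(); T=np.eye(4); T[:3,:3]=R.from_rotvec(o['orientation']).as_matrix(); T[:3,3]=o['position']
        M=T@i['mount']
    else: M=np.linalg.inv(i['world_to_cam'])
    return f,i['cx'],i['cy'],M
def snap(name):
    c=cam(name); p,d=imaging.snapshot(name); return c,p,d
def ray(c,uv,z):
    f,cx,cy,M=c; d=M[:3,:3]@np.array([(uv[0]-cx)/f,(uv[1]-cy)/f,1]); o=M[:3,3]
    return o+d*(z-o[2])/d[2]
def mask(p,col):
    h=cv2.cvtColor(p,cv2.COLOR_RGB2HSV); a,b=HUE[col]; H=h[...,0]
    m=((H>=a)&(H<=b)) if a<b else ((H>=a)|(H<=b))
    return (m&(h[...,1]>130)&(h[...,2]>60)).astype(np.uint8)
def blobs(p,col,amin=60):
    """contours of colour blobs, largest first"""
    m=cv2.morphologyEx(mask(p,col),cv2.MORPH_OPEN,np.ones((3,3)))
    cs,_=cv2.findContours(m,cv2.RETR_EXTERNAL,cv2.CHAIN_APPROX_NONE)
    return sorted([k for k in cs if cv2.contourArea(k)>amin],key=cv2.contourArea,reverse=True)
def circ(c,k,z):
    """contour -> plane z, circle fit robust to a tab: (x,y,diameter)"""
    P=np.array([ray(c,q[0],z)[:2] for q in k])
    w=np.ones(len(P),bool)
    for _ in range(6):
        A=np.c_[2*P[w],np.ones(w.sum())]; s=np.linalg.lstsq(A,(P[w]**2).sum(1),rcond=None)[0]
        r=np.sqrt(s[2]+s[0]**2+s[1]**2); e=abs(np.linalg.norm(P-s[:2],axis=1)-r); w=e<max(2.5,1.5*np.median(e))
    return np.round([s[0],s[1],2*r],1)
E
python3 - <<'E'
from h import *
for n in ('top','scene'):
    c,p,d=snap(n)
    for col in HUE:
        for k in blobs(p,col,40)[:5]:
            x,y,w,h=cv2.boundingRect(k)
            print(n,col,(x+w//2,y+h//2),cv2.contourArea(k),'z8',circ(c,k,8),'z39',circ(c,k,39)[:2])
c,p,d=snap('top')
for nm,uv,z in (('timer',(196,252),40),('salt',(192,187),85),('redlid',(360,213),108)): print(nm,ray(c,uv,z))
E
```

```text
top red (220, 223) 483.5 z8 [479.  164.   87.4] z39 [474.1 159.3]
top red (359, 214) 94.5 z8 [ 493.3 -330.9   38.6] z39 [ 488.  -324.2]
top green (314, 217) 403.5 z8 [ 485.9 -163.8   80.1] z39 [ 480.9 -161.1]
top blue (395, 213) 458.5 z8 [ 495.2 -459.2   85.6] z39 [ 490.1 -449.8]
top yellow (177, 225) 497.5 z8 [475.2 315.2  88.1] z39 [470.5 307. ]
top yellow (163, 186) 258.0 z8 [617.7 368.3  65.4] z39 [609.7 358.8]
top yellow (220, 221) 132.0 z8 [479.6 164.7  45.8] z39 [474.8 160. ]
scene red (222, 214) 216.5 z8 [477.2 164.2  90. ] z39 [454.9 142.2]
scene red (365, 261) 162.5 z8 [ 553.5 -289.8   46.2] z39 [ 528.5 -296. ]
scene green (314, 256) 605.0 z8 [ 486.2 -162.3   87.3] z39 [ 463.5 -172.9]
scene green (363, 271) 65.5 z8 [ 520.2 -299.    49.5] z39 [ 496.4 -304.8]
scene blue (414, 305) 864.5 z8 [ 495.4 -458.4   89.8] z39 [ 472.4 -458.6]
scene blue (360, 281) 88.0 z8 [ 490.3 -305.7   58.4] z39 [ 467.5 -311.3]
scene yellow (138, 94) 1038.0 z8 [796.8 978.7 305. ] z39 [763.3 928.1]
scene yellow (184, 194) 416.5 z8 [473.4 314.9  89.5] z39 [451.2 287.6]
scene yellow (202, 165) 182.5 z8 [615.7 368.3  67.6] z39 [588.6 339.1]
scene yellow (221, 207) 154.0 z8 [496.1 182.1  53.3] z39 [473.  159.3]
timer [370.50785689 238.3826483   40.        ]
salt [586.79976642 245.51640405  85.        ]
redlid [ 479.05955949 -312.96793091  108.        ]
```

```bash
cat >> h.py <<'E'
DOWN=np.array([0,np.pi,0])
def say(t=''):
    o=readout.get_obs(); print(t,round(o['time'],1),np.round(o['position'],1),'w',round(o['grip_width'],1),'ff',np.round(o['finger_force'],1),'F',np.round(o['contact_force'],1))
E
python3 - <<'E'
from h import *
c,p,d=snap('scene'); f,cx,cy,M=c
v,u=np.mgrid[0:420,0:560]; P=np.stack([(u-cx)/f*d,(v-cy)/f*d,d],-1)@M[:3,:3].T+M[:3,3]
s=P[70:178,280:348].reshape(-1,3); s=s[(s[:,2]>60)&(s[:,0]<730)&(abs(s[:,1])<120)]
print('tap',s.min(0),s.max(0)); 
for z in range(60,400,40):
    q=s[(s[:,2]>=z)&(s[:,2]<z+40)]
    if len(q): print(z,q.min(0).round(),q.max(0).round())
q=P[0:60,260:560].reshape(-1,3); print('cabinet min',np.percentile(q,2,axis=0),q[q[:,2]>300].min(0))
manip.goto([400,230,260],DOWN); say()
c,p,d=snap('wrist'); cv2.imwrite('pics/w1.png',p[:,:,::-1])
for col,z in (('yellow',8),('yellow',39),('red',8)):
    for k in blobs(p,col,200)[:3]: print(col,z,cv2.boundingRect(k),circ(c,k,z))
E
```

```text
tap [657.94547883 -88.55269242 232.35470769] [729.99973536  51.00810607 433.99088296]
220 [658.  12. 232.] [678.  38. 260.]
260 [659.  14. 260.] [679.  35. 300.]
300 [666.  14. 301.] [729.  34. 340.]
340 [694.  13. 341.] [729.  37. 359.]
380 [724. -89. 386.] [730.  51. 420.]
cabinet min [ 589.94363039 -468.70197875  318.03022863] [-159.75188861 -500.15294194  300.02062527]
 1.6 [399.9 230.6 260. ] w 94.2 ff 0.0 F [-0.1  0.2  0.1]
yellow 8 (306, 203, 66, 69) [474.6 315.7  94.2]
yellow 8 (210, 231, 38, 37) [487.7 157.9  55. ]
yellow 8 (345, 306, 40, 32) [613.  363.5  61. ]
yellow 39 (306, 203, 66, 69) [462.8 309.2  87.1]
yellow 39 (210, 231, 38, 37) [474.9 163.4  50.8]
yellow 39 (345, 306, 40, 32) [590.7 353.5  56.4]
red 8 (201, 204, 66, 70) [478.6 165.1  93.4]
```

View pics/w1.png

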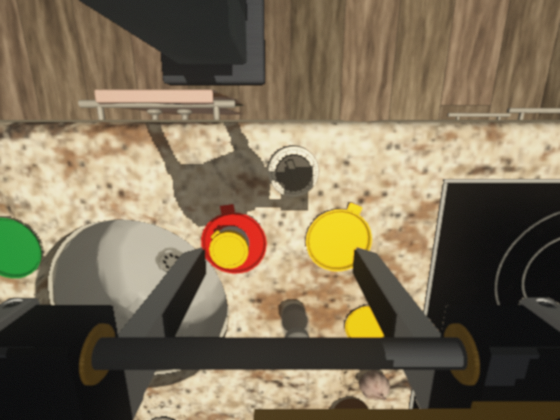

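The picture shows the yellow lid at (229,250) inside the red tray at (234,242), and the yellow tray at (338,239). The tap starts at x > 650, clear of my paths. I'll move yellow first.

```bash
cat >> h.py <<'E'
def pick(x,y,z,w,up=200):
    manip.grip(min(94,w+28)); manip.goto([x,y,up],DOWN); manip.move_l([x,y,z+25],max_speed=200); manip.move_l([x,y,z],max_speed=60)
    manip.grip(w-8,15); say('gripped'); manip.move_l([x,y,up],max_speed=120); say('lifted')
def place(x,y,up=200,z=32.5,w=52):
    manip.move_l([x,y,up],max_speed=180); manip.move_l([x,y,z+20],max_speed=150); manip.move_l([x,y,z],max_speed=30); say('down')
    manip.grip(w+22); manip.wait(.2); manip.move_l([x,y,up],max_speed=200); say('released')
E
python3 - <<'E'
from h import *
pick(474.5,162,32,52); place(474.5,315.3)
c,p,d=snap('top')
for k in blobs(p,'yellow',40)[:3]: print('y',circ(c,k,39),circ(c,k,8))
# go look at the stack
manip.goto([400,160,230],DOWN); manip.goto([390,-330,290],DOWN); say()
c,p,d=snap('wrist'); cv2.imwrite('pics/w2.png',p[:,:,::-1])
for col,z in (('red',108),('green',72),('green',8),('blue',36),('blue',8)):
    for k in blobs(p,col,200)[:3]: print(col,z,cv2.boundingRect(k),circ(c,k,z))
E
```

```text
gripped 4.7 [474.6 162.1  32.2] w 51.4 ff 15.0 F [-1.2  0.1  1.8]
lifted 6.2 [474.  161.9 199.3] w 51.4 ff 15.0 F [ 0.  -0.5 -0.7]
down 9.2 [474.6 315.4  32.4] w 51.7 ff 15.0 F [ 0.5 -0.  -0.6]
released 10.9 [473.8 314.9 198.9] w 74.1 ff 0.0 F [-0.5 -0.7  0.2]
y [462.5 307.3  77.9] [467.  315.6  79.8]
y [609.7 358.8  63.9] [617.7 368.3  65.4]
 13.5 [ 390.5 -329.   289.8] w 73.8 ff 0.0 F [0.2 0.1 0.7]
red 108 (278, 253, 33, 32) [ 475.2 -310.    41.1]
green 72 (351, 219, 65, 55) [ 460.4 -187.3   76.9]
green 72 (274, 240, 39, 18) [ 475.5 -310.4   49.9]
green 8 (351, 219, 65, 55) [ 486.2 -163.2   90.1]
green 8 (274, 240, 39, 18) [ 504.6 -307.5   59.5]
blue 36 (166, 224, 64, 51) [ 483.1 -450.7   85.1]
blue 36 (272, 227, 41, 23) [ 473.3 -310.5   58. ]
blue 8 (166, 224, 64, 51) [ 495.1 -458.9   90.9]
blue 8 (272, 227, 41, 23) [ 484.7 -309.4   62.2]
```

View pics/w2.png

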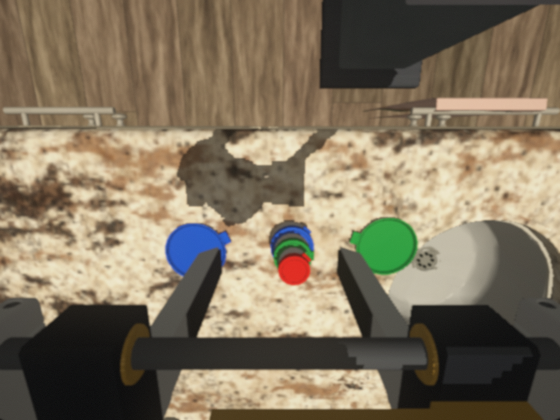

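Red lid at (294,269), the green and blue rims directly below it, green tray at (386,245), blue tray at (196,250). The stack is aligned at about (475,-310). Now red.

Run:
```python
from h import *
pick(475.3,-310.2,101,40,up=220); place(478.3,164.7,up=200,w=40)
manip.goto([400,-150,290],DOWN); manip.goto([390,-330,290],DOWN)
c,p,d=snap('wrist')
for col,z in (('green',72),('blue',36)):
    for k in blobs(p,col,200)[:3]: print(col,z,cv2.boundingRect(k),circ(c,k,z))
```

```text
gripped 16.1 [ 475.4 -310.3  101.2] w 39.6 ff 15.0 F [-0.   0.2  1.7]
lifted 17.3 [ 474.8 -309.8  219.1] w 39.8 ff 15.0 F [ 0.8 -0.6 -1.3]
down 22.0 [478.4 164.7  32.4] w 39.6 ff 15.0 F [ 0.6  0.5 -1.5]
released 23.8 [477.4 164.5 198.9] w 62.0 ff 0.0 F [-0.  -0.4  0.5]
green 72 (351, 219, 65, 55) [ 460.4 -187.2   77. ]
green 72 (273, 240, 39, 35) [ 475.2 -310.8   49.7]
blue 36 (166, 224, 63, 55) [ 483.2 -450.3   85.4]
blue 36 (270, 227, 42, 22) [ 472.5 -310.7   57. ]
```

Run:
```python
from h import *
pick(475.3,-310.5,65,52); place(486,-163,w=52)
manip.goto([390,-330,290],DOWN)
c,p,d=snap('wrist')
for k in blobs(p,'blue',200)[:3]: print(cv2.boundingRect(k),circ(c,k,36))
pick(474.8,-310.5,29.5,64); place(495.2,-459,z=33,w=64)
manip.goto([390,-330,300],DOWN); c,p,d=snap('wrist'); cv2.imwrite('pics/e1.png',p[:,:,::-1])
for col in ('green','blue'):
    for k in blobs(p,col,200)[:3]: print(col,circ(c,k,39))
manip.goto([390,0,300],DOWN);manip.goto([390,235,300],DOWN); c,p,d=snap('wrist'); cv2.imwrite('pics/e2.png',p[:,:,::-1])
for col in ('red','yellow'):
    for k in blobs(p,col,200)[:3]: print(col,circ(c,k,39))
cv2.imwrite('pics/e.png',np.hstack([cv2.imread('pics/e1.png')[180:320,120:460],cv2.imread('pics/e2.png')[180:320,120:460]]))
say()
```

```text
gripped 28.7 [ 475.4 -310.6   65.2] w 51.6 ff 15.0 F [-0.6 -0.3  1. ]
lifted 30.0 [ 474.8 -310.1  199.1] w 52.0 ff 15.0 F [-1.   0.6 -1.3]
down 32.9 [ 486.1 -163.1   32.4] w 51.8 ff 15.0 F [-0.4  0.6 -1.3]
released 34.7 [ 485.2 -162.6  198.9] w 74.1 ff 0.0 F [0.6 0.1 0.4]
(166, 225, 63, 51) [ 483.  -450.4   85. ]
(271, 227, 42, 41) [ 475.4 -310.5   61.2]
gripped 38.6 [ 474.9 -310.5   29.7] w 63.9 ff 15.0 F [-0.5  1.1  0.8]
lifted 40.2 [ 474.4 -310.2  199.2] w 63.8 ff 15.0 F [-0.3  0.4 -1.8]
down 43.1 [ 495.3 -459.1   32.9] w 64.1 ff 15.0 F [-0.  -0.6 -2.1]
released 44.9 [ 494.6 -458.4  198.7] w 86.2 ff 0.0 F [ 0.4  0.6 -0.3]
green [ 473.9 -174.6   83.9]
blue [ 481.6 -450.2   76.2]
red [466.8 169.7  86.7]
yellow [463.2 309.9  87.5]
yellow [596.1 359.3  66.1]
 48.0 [390.6 233.6 299.9] w 86.0 ff 0.0 F [-0.4 -0.2 -0.2]
```

View pics/e.png

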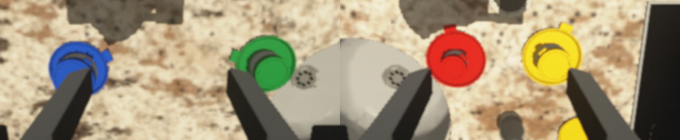

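The crops show all four pots upright in their own trays: blue (78,68), green (265,63), red (456,60), yellow (551,55). The lids look offset because of parallax, so I'll check numerically with depth.

Run:
```python
from h import *
T={'red':(478.3,164.7),'green':(486,-163),'blue':(495.2,-459),'yellow':(474.5,315.3)}
manip.goto([330,0,300],DOWN)
for n in('top','scene'):
    c,p,d=snap(n); f,cx,cy,M=c
    v,u=np.mgrid[0:420,0:560]; P=np.stack([(u-cx)/f*d,(v-cy)/f*d,d],-1)@M[:3,:3].T+M[:3,3]
    for k,t in T.items():
        s=P[(np.hypot(P[...,0]-t[0],P[...,1]-t[1])<50)&(P[...,2]>34)&(P[...,2]<60)]
        if len(s)>8:
            q,r=cv2.minEnclosingCircle(s[:,:2].astype(np.float32)); print(n,k,len(s),'off',np.round(np.subtract(q,t),1),'d',round(2*r,1),'ztop',np.round(np.percentile(s[:,2],[10,50,90]),1))
```

```text
top red 105 off [0.7 1.2] d 42.2 ztop [35.9 39.4 43.5]
top green 175 off [1.3 2.7] d 54.3 ztop [36.4 39.4 43.6]
top blue 263 off [-0.3  1.8] d 66.3 ztop [35.8 39.6 43.5]
top yellow 178 off [-0.1 -0.7] d 54.2 ztop [36.3 39.7 42.2]
scene red 113 off [ 1.8 -0.2] d 42.3 ztop [37.3 39.7 42.4]
scene green 242 off [0.6 1.6] d 55.1 ztop [37.2 39.9 42. ]
scene blue 475 off [2.5 0.8] d 66.3 ztop [37.7 39.9 42.1]
scene yellow 159 off [-1. -2.] d 58.9 ztop [36.3 39.9 42.5]
```

All four are within about 3 mm of centre, with lids at z ≈ 39 mm as expected.

```bash
python3 -c "
from h import *
print(manip.sign_off()); say()"
```

```text
the job is handed in; nothing more can be done
None
the job is handed in; nothing more can be done
```

The job is handed in: depth images taken just before showed all four containers upright in their own trays, each within about 3 mm of centre; no verdict was returned, and I did not re-measure the timer or salt shaker, though the arm's paths were planned clear of both.

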